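# Load the leak-test chamber, lock its bayonet lid and open the test valve

### The job

Take the machined wheel with the tall hub out of the green tray and set it down (do not drop it) flat on the floor of the leak-test chamber. Put the chamber's lid on with its two lugs in the gaps between the claws, push it down against the spring seal, turn it a quarter turn clockwise (seen from above) to the stop and let it spring up so that it is locked under both claws; only then swing the valve lever beside the chamber fully over to its other end. Leave everything else on the bench where it is.

Things in the scene. Friction and masses are not known exactly. Their poses are not given: they have to be found in the camera images.
- wheel: The part to be tested: turned metal wheel, a flange disc 96 mm in diameter and 14 mm thick with a round hub 36 mm in diameter on top, hub top 40 mm above the underside; 0.35 kg. Lies flat in the green tray, hub up; grip it by the hub. Origin at the centre of its underside, z up along its axis.
- flatring: Bystander in the same tray: flat metal ring, 96 mm outside and 52 mm inside diameter, 14 mm thick, without a hub. Origin at the centre of its underside. Either of the two may lie at either end of the tray.
- tray: Fixed shallow green plastic tray, 310 mm (its x) by 150 mm (its y), walls 22 mm high, floor 5 mm thick. Origin at the centre of its underside.
- chamber: Fixed round leak-test chamber on the bench, 192 mm in diameter; origin at the centre of its underside, on the bench, z up. Outer wall: inner diameter 176 mm, 71 mm high. Two steel claws sit on the wall on the chamber's +x and -x axes, each spanning 40 degrees to either side; the two gaps of 100 degrees between them are centred on its +y and -y axes.
- chamber_floor (a point): Centre of the chamber's floor, where the wheel lies, 12 mm above the chamber's origin. The cavity is 120 mm in diameter, and 116 mm through the seal ring above.
- chamber_seat (a point): Centre of the top of the black spring seal ring (bore 116, outside 136 mm) when free: 66 mm above the chamber's origin. This point does not move. The seal is a spring: about 5 N starts it down, about 13 N drives it to its end 11 mm lower (less the lid's weight, 3.4 N, when the lid lies on it).
- claw (a point): Underside middle of the claw on the chamber's +x axis, 71 mm up, 85 mm from the axis. Claws are 8 mm thick, overhanging inwards to 75 mm from the axis. Seen from above, a claw's counter-clockwise end is its entry, with a lip hanging 4 mm lower (underside at 67 mm, 33 to 40 degrees from the claw's middle); its clockwise end is closed by a stop (same angles, other side).
- gap (a point): Middle of the gap between the claws on the chamber's +y axis, 85 mm from the axis, 71 mm up. Lid x along chamber y within about 15 degrees lets both lugs in. Pushed 8 to 11 mm down from resting on the seal, the lugs pass under the lips and the lid turns clockwise about 90 degrees to the stops; let go, it springs up under the claws, origin 63 mm above the chamber's, x along chamber x (either way).
- lid: Chamber lid, lying right way up: aluminium disc 140 mm in diameter, 12 mm thick, flat underside, 0.35 kg; origin at the centre of its underside, z up. A black grip block, 84 mm along x, 40 mm along y, 32 mm tall, stands on it (top 44 mm above the origin). The lid is the same after a half turn. Resting on the seal, its origin is 66 mm above the chamber's.
- lid_lug (a point): Outer edge of the lug on the lid's +x axis, 83 mm from the lid's axis; a second lug is on its -x axis. Each is 8 mm thick, level with the lid's underside, and spans 30 degrees to either side of the x axis, so the grip block's long axis points along the lugs.
- lid_grip (a point): Point on the lid's axis 35 mm above its underside, in the grip block, where the middle of the finger pads can grip it across its 40 mm width (the fingertips then stand about 4 mm above the disc).
- valve (a joint): Valve lever's angle, rad: 0 = leaning 0.5 rad towards the chamber's +y side, 1 = leaning 0.5 rad towards its -y side (the open end). Starts within 0.15 of 0. Light friction (about 1 N at the knob), stays where it is left.
- valve_tip (a point): Centre of the black ball knob, 26 mm in diameter, at the end of the valve lever; the lever is 80 mm long on a pivot 34 mm above the bench and 145 mm from the chamber's axis along its +x axis, and swings in the plane across (along the chamber's y), from +y to -y.
- spraycan: Bystander: spray can, 54 mm in diameter, 200 mm tall, standing. Origin at the centre of its underside.
- caliper: Bystander: caliper lying flat, 170 mm long along its x, 9 mm thick. Origin under its beam's middle.
- calculator: Bystander: pocket calculator, 150 by 80 by 14 mm. Origin at the centre of its underside.
- tape: Bystander: roll of paper tape lying flat, 100 mm in diameter, 25 mm high. Origin at the centre of its underside.
- mug: Bystander: white mug, 80 mm in diameter, 90 mm tall. Origin at the centre of its underside.
Things that resemble listed ones, but are neither listed nor needed, are in the scene too. Several things have the shape of the wheel; the one meant has the colours described above.

How it is judged:
By the outcome, as a careful person would: the job done as asked, in the order asked, and still so for the second after the job is handed in, with the robot touching nothing.
It also fails if it takes over 72 s, if anything falls off the work surface, if the arm or the gripper's body presses on something with over 40 N, if the wrist force passes 120 N, or if a joint passes its speed limit or range.

### The arm

A 7-joint arm with a two-finger parallel gripper is mounted at the origin on the work surface. World frame = base frame: x ahead of the robot, y to its left, z up, the work surface at z = 0. Lengths are in m, angles in rad, forces in N, time in s.
With the tool pointing down it reaches from about 0.35 to 0.9 m from the base axis. Payload 8.1 kg.
Tool frame: the origin (TCP) lies at the very end of the fingers, on their centre line; the grasp point (between the pads) lies 19 mm behind it (grasp_offset is the distance from the TCP to the grasp point, in m); z points along the fingers, y is the line along which they close (so a half turn about z gives the same grasp; the last joint's range is limited). The gripper opens to 92 mm and grips with 3 to 60 N. Pads are 19 mm wide; open, the fingers measure 130 mm over their backs; the gripper's body (75 mm by 190 mm) begins 47 mm behind the grasp point.
Start: joints at [-1.232, 0.434, 0.025, 1.573, -0.012, 1.134, -0.075], TCP at [0.267, 0.565, 0.227] pointing down, gripper open.
Joint ranges: [-2.62, 2.62], [-0.44, 2.09], [-1.27, 1.32], [0.08, 2.57], [-1.32, 4.46], [0.12, 2], [-2.74, 2.74]. Speed limits (rad/s): [2.22, 2.22, 3.01, 3.01, 3.14, 3.14, 3.14].

### API

Orientations are given as a rotation vector (axis times angle).
In Python, from cell import observe, get_image, camera_params, sign_off, silhouettes, grasp_offset gives the robot as it stands. The module is installed in compiled form; this text tells all that it offers.
- The arm moves only by the tool jog_arm, never from a script. Its argument "motion" is a list that holds one entry, the list of rows, each a list of 7 numbers: the shift along the tool's x, y, z in m, then the turn, a rotation vector about the tool's x, y, z in rad, then the closure, from -1 (fully open) to 1 (shut), so that 0 is half open. In form: [[[dx, dy, dz, wx, wy, wz, hand], ...]]. A call has 1 to 10 rows; each row is the pose to reach, as a shift and turn from the pose commanded when the call began, along the tool's axes at that moment; what a row does not reach only later rows make up. A row lasts 1/12 s, in which the tool goes at most 41.7 mm and 7.16 degrees, less where a joint would pass 70% of its speed; a pose out of reach is approached as far as the arm can. A call with a gripper value outside its range is refused whole. The fingers move at their own pace and stop on an object; "force" is the grip in N (left out, the last holds). Time passes only in rows, so rows that repeat a pose let the fingers close. It gives the time, the measured TCP pose, the force, the opening and the grip force at its end, in the units of the state.
- observe(): the state, without advancing time (a new reading comes with each control period).
- get_image(name): name is "scene" or "top" or "wrist"; returns the picture (480x640x3 uint8, red, green, blue); there is no depth.
- camera_params(name): a dict with "vertical_fov" (degrees; the focal length in pixels is half the picture's height over the tangent of half this angle, whatever the lens; pixels are square), "cx", "cy" (the principal point, pixels), "T" (4x4, takes a point from camera to world coordinates). Camera axes: x right, y down, z forward; pixel columns grow to the right and rows downward; lengths in m; the calibration is good to about 2 mm. A picture is of the moment at which its call begins: read the wrist's pose just before it. camera_params takes no time and is no camera call; for the wrist camera it gives the pose at the moment of the call.
- sign_off(): hands the job in; it is judged then, once.
Trained networks look in the newest picture that a camera, given by its name, has taken for a name from the list of things; names that differ only in an ending like _2 or _b are one class to them, and where a whole thing is asked for, a point or a joint stands for the part that bears it (a point fixed in the world has none). Each returns a list of dicts, best first, with "p" (0 to 1); they miss things now and then, are a little off and sometimes report something else, mostly with a low value. They report only what shows in the picture. A call takes as long as a camera call. They do not tell look-alikes from the thing itself.
- silhouettes(query, camera): "mask" (480x640 bool, what is visible of it) and "pixel" ([column, row] in pixels, amid what is visible of it).
The state is a dict: "clock": time; "joints": joint angles; "dq": joint speeds; "joint_efforts": joint torques, N m; "position": TCP position; "ee_rot": TCP orientation; "force": force on the tool from outside, world axes, zero at the start; "ft_torque": the same for the moment, N m; "width": opening from 0.0 (shut) to 1.0 (fully open); "gripper_force": force on a finger pad.
Only numpy, scipy, OpenCV 4.12 (cv2) and the standard library are available. Lean on these libraries where they do the work, as an engineer would, in place of code of your own. Each camera call takes 0.05 s, during which the arm holds its last target. There are 200 camera calls.

## Working session

There is one attempt and no reset: what is moved stays moved. The work goes in short steps, Python scripts to look and compute and a tool call to move; the robot and the scene stay as the last step left them, time stands still between calls to the robot, and variables do not carry over. Pictures are saved under pics/ and viewed, at most 10 in all, crops included, and the job is handed in when it is done.

Besides the shell and the picture viewer there is one more tool, called after "Call:" as name(argument=value, ...), one argument or row to a line, values as JSON. jog_arm: Moves the arm, as the interface text tells. Its arguments: {"type":"object","properties":{"motion":{"type":"array"},"force":{"type":"number"}},"required":["motion"]}

```bash
mkdir -p pics; cat > h.py <<'E'
import numpy as np, cv2
from cell import *
from scipy.spatial.transform import Rotation as R
def save(n,im): cv2.imwrite(f'pics/{n}.png',im[:,:,::-1])
def ray(P,px):
    f=240/np.tan(np.radians(P['vertical_fov'])/2)
    d=np.array([(px[0]-P['cx'])/f,(px[1]-P['cy'])/f,1.]);T=np.array(P['T'])
    return T[:3,3],T[:3,:3]@d
def at_z(P,px,z):
    o,d=ray(P,px); return o+d*(z-o[2])/d[2]
def proj(P,X):
    f=240/np.tan(np.radians(P['vertical_fov'])/2);T=np.array(P['T'])
    c=(np.atleast_2d(X)-T[:3,3])@T[:3,:3]; return c[:,:2]/c[:,2:]*f+[P['cx'],P['cy']]
def totool(d,rot=None):
    return R.from_rotvec(observe()['ee_rot'] if rot is None else rot).inv().apply(d)
E
python3 - <<'E'
from h import *
a=get_image('top');save('top',a);b=get_image('scene');save('scene',b)
for c in('top','scene'):
    P=camera_params(c);print(c,P['vertical_fov'],P['cx'],P['cy'],np.round(P['T'],3).tolist())
P=camera_params('top')
for q in['wheel','flatring','tray','chamber','lid','lid_grip','valve_tip','valve']:
    for r in silhouettes(q,'top')[:5]:
        print(q,round(r['p'],2),np.round(r['pixel']),r['mask'].sum(),np.round(at_z(P,r['pixel'],0.03),3))
s=observe();print(s)
print(grasp_offset if not callable(grasp_offset) else grasp_offset())
E
```

```text
top 44.47880363501511 322.742274292176 240.7742475245775 [[-0.011, -0.998, 0.057, 0.436], [-1.0, 0.012, 0.005, -0.046], [-0.006, -0.057, -0.998, 1.858], [0.0, 0.0, 0.0, 1.0]]
scene 53.28253557741195 317.7964451244655 236.16089124749388 [[0.804, 0.492, -0.334, 1.001], [0.594, -0.655, 0.467, -0.698], [0.011, -0.574, -0.819, 1.231], [0.0, 0.0, 0.0, 1.0]]
wheel 0.94 [229. 316.] 698 [0.309 0.258 0.03 ]
wheel 0.92 [222. 215.] 737 [0.623 0.278 0.03 ]
wheel 0.73 [187. 317.] 761 [0.309 0.388 0.03 ]
wheel 0.71 [409. 180.] 438 [ 0.728 -0.307  0.03 ]
tray 0.97 [214. 245.] 3574 [0.532 0.305 0.03 ]
chamber 0.86 [320. 243.] 3876 [ 0.533 -0.026  0.03 ]
lid 0.63 [408. 249.] 1693 [ 0.51  -0.299  0.03 ]
lid_grip 0.64 [406. 248.] 1737 [ 0.514 -0.296  0.03 ]
valve_tip 0.42 [316. 198.] 102 [ 0.673 -0.016  0.03 ]
valve 0.59 [318. 243.] 3862 [ 0.534 -0.021  0.03 ]
{'clock': 0.5, 'joints': array([-1.2315996 ,  0.43453259,  0.02500795,  1.57322418, -0.01165133,
        1.13399492, -0.07508123]), 'dq': array([ 0.00056699, -0.00018146,  0.0003837 , -0.00089356, -0.00037524,
       -0.00051423, -0.00112241]), 'joint_efforts': array([-9.66954140e-04, -6.67132115e+01,  9.82878506e-01, -3.14574659e+01,
       -6.07114728e-02,  3.37113335e-02,  3.99331145e-05]), 'position': array([0.26724135, 0.56498337, 0.22671228]), 'ee_rot': array([-6.88481651e-01, -3.06519124e+00,  1.44959247e-05]), 'force': array([ 0.58826951, -0.38913641, -1.07604873]), 'ft_torque': array([0.01979849, 0.02839139, 0.02153123]), 'gripper_force': 0.0, 'width': 1.0028990206323147}
0.0188
```

View pics/top.png

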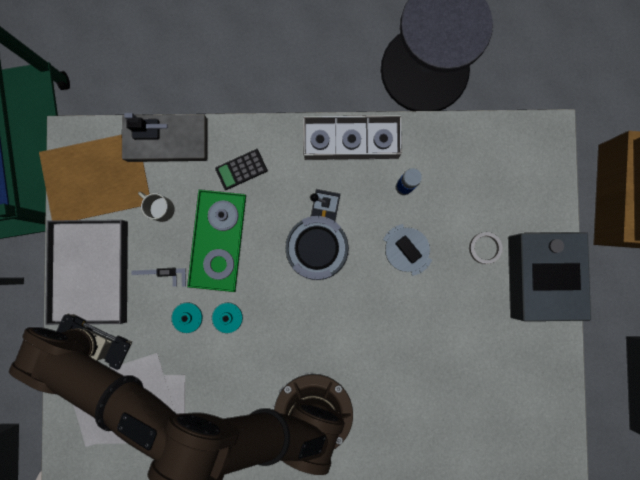

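View pics/scene.png

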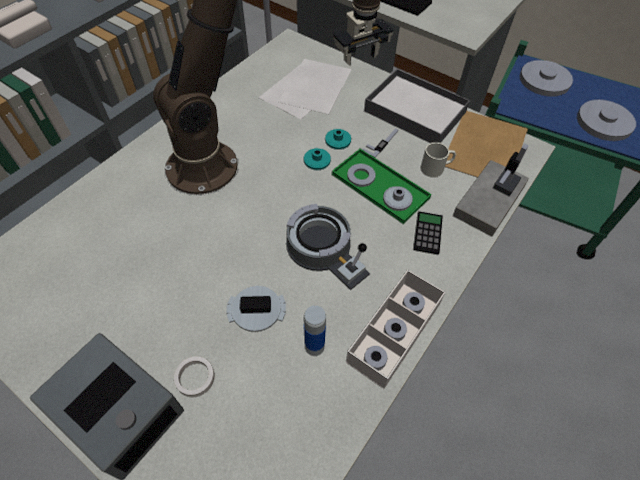

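The wheel-shaped candidates in the top picture:
- (222,215): grey with a tall hub, in the green tray.
- (219,264): the ring in the green tray.
- (187,317) and (228,317): teal wheels on the bench.
- (320,139), (351,139) and (383,139): dark-hubbed ones in a box.

The scene picture also shows wheels on the blue cart. Only (222,215) is a metal wheel with a hub in the green tray. I'll confirm that with a crop and measure the poses.

```bash
python3 - <<'E'
from h import *
im=get_image('top');P=camera_params('top')
t=cv2.resize(im[185:295,180:255],None,fx=5,fy=5,interpolation=cv2.INTER_CUBIC)
c=cv2.resize(im[180:290,275:355],None,fx=5,fy=5,interpolation=cv2.INTER_CUBIC)
save('crop',np.hstack([t,c]))
for q,z in(('wheel',.019),('lid',.01)):
    for r in silhouettes(q,'top')[:3]:
        pts=np.argwhere(r['mask'])[:,::-1].astype(np.float32)
        (x,y),rad=cv2.minEnclosingCircle(pts);print(q,r['p'],np.round([x,y,rad],1),np.round(at_z(P,(x,y),z),3))
s=observe()
print(np.round(R.from_rotvec(s['ee_rot']).as_matrix(),3).tolist())
W=camera_params('wrist');Tt=np.eye(4);Tt[:3,:3]=R.from_rotvec(s['ee_rot']).as_matrix();Tt[:3,3]=s['position']
print(W['vertical_fov'],W['cx'],W['cy'],np.round(np.linalg.inv(Tt)@W['T'],3).tolist())
E
```

```text
wheel 0.92 [222.  215.5  15.7] [0.624 0.281 0.019]
wheel 0.81 [226.7 317.4  15.8] [0.305 0.267 0.019]
wheel 0.71 [186.3 317.   15.6] [0.307 0.393 0.019]
lid 0.96 [406.5 250.   26.8] [ 0.509 -0.299  0.01 ]
lid 0.29 [320.2 234.4  45.6] [ 0.561 -0.028  0.01 ]
[[-0.904, 0.428, 0.0], [0.428, 0.904, 0.0], [-0.0, 0.0, -1.0]]
63.822325140889035 324.73672096994034 243.4133553534148 [[-0.0, -0.966, -0.26, 0.07], [1.0, -0.0, 0.001, 0.0], [-0.001, -0.26, 0.966, -0.158], [0.0, 0.0, 0.0, 1.0]]
```

View pics/crop.png

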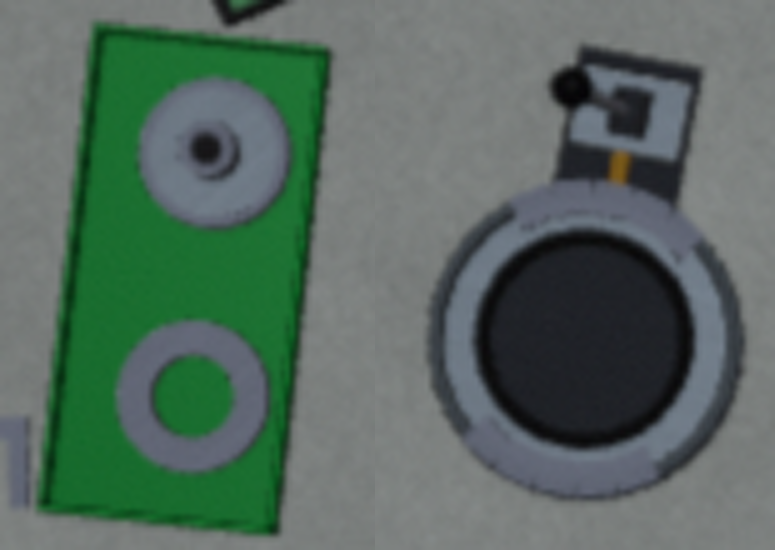

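The crop shows the grey wheel with its tall hub at the upper end of the tray and the flat ring at the lower end. The chamber is centred at about top (317,247). Its lever base points up and slightly right, and the knob leans left, which is +y. So the wheel at (222,215) is the one. I'm moving above it.

Call:
jog_arm(
  motion=[
    [[-0.12,-0.03,0,0,0,0.2,-0.2],[-0.444,-0.104,0.02,0,0,0.7,-0.2],[-0.444,-0.104,0.02,0,0,0.7,-0.2],[-0.444,-0.104,0.04,0,0,0.7,-0.2],[-0.444,-0.104,0.06,0,0,0.7,-0.2],[-0.444,-0.104,0.087,0,0,0.7,-0.2],[-0.444,-0.104,0.087,0,0,0.7,-0.2],[-0.444,-0.104,0.087,0,0,0.7,-0.2],[-0.444,-0.104,0.087,0,0,0.7,-0.2],[-0.444,-0.104,0.087,0,0,0.7,-0.2]],
  ],
)

```text
clock: 1.48
position: [0.5875, 0.3099, 0.1532]
ee_rot: [1.697, 2.644, 0.001]
force: [1.3, 0.7, 0.5]
width: 0.6
gripper_force: 0.0
```

Call:
jog_arm(
  motion=[
    [[0,0,0,0,0,0,-0.2]],
  ],
)

```text
clock: 1.57
position: [0.5923, 0.3013, 0.1514]
ee_rot: [1.709, 2.63, -0.007]
force: [0.6, -2.3, 0.0]
width: 0.599
gripper_force: 0.0
```

```bash
python3 - <<'E'
from h import *
P=camera_params('wrist');im=get_image('wrist');save('w1',im)
for r in silhouettes('wheel','wrist')[:3]:
    pts=np.argwhere(r['mask'])[:,::-1].astype(np.float32)
    (x,y),rad=cv2.minEnclosingCircle(pts)
    # fit the flange rim: project contour to flange top plane
    cn=max(cv2.findContours(r['mask'].astype(np.uint8),0,1)[0],key=len)[:,0]
    w=np.array([at_z(P,p,.012)[:2] for p in cn],np.float32);(X,Y),Rd=cv2.minEnclosingCircle(w)
    s=observe();print(r['p'],np.round([x,y,rad,X,Y,Rd],3),'tool d',np.round(totool(np.r_[X,Y,.025]-s['position']),3))
print(s['position'],s['joints'])
E
```

```text
0.83 [2.1500e+01 7.5000e+00 2.2771e+01 3.3900e-01 3.6000e-01 1.6000e-02] tool d [ 0.149 -0.205  0.128]
0.78 [3.48777e+02 2.68245e+02 5.99410e+01 6.24000e-01 2.79000e-01 5.00000e-02] tool d [-0.042  0.021  0.128]
0.7 [5.0000e-01 1.2250e+02 4.5503e+01 3.4100e-01 2.7800e-01 3.3000e-02] tool d [ 0.074 -0.238  0.128]
[0.58751586 0.30861185 0.15279813] [-0.72418934  0.56488705  0.24796137  1.57109649 -0.1529862   1.02600089
 -0.00910012]
```

View pics/w1.png

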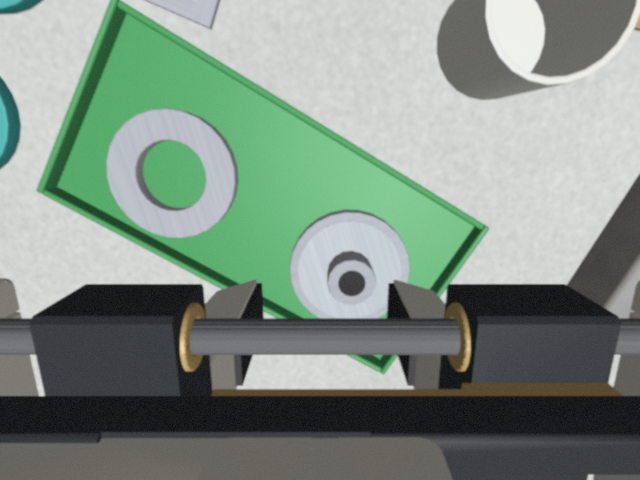

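The wheel is at wrist (349,268), about (0.624, 0.279), which agrees with the top view. I'm going over it and down.

Call:
jog_arm(
  motion=[
    [[-0.021,0.01,0.02,0,0,0,-0.2],[-0.042,0.021,0.045,0,0,0,-0.2],[-0.042,0.021,0.07,0,0,0,-0.2],[-0.042,0.021,0.09,0,0,0,-0.2],[-0.042,0.021,0.105,0,0,0,-0.2],[-0.042,0.021,0.118,0,0,0,-0.2],[-0.042,0.021,0.127,0,0,0,-0.2],[-0.042,0.021,0.127,0,0,0,-0.2],[-0.042,0.021,0.127,0,0,0,-0.2]],
  ],
)

```text
clock: 2.42
position: [0.6226, 0.2824, 0.0269]
ee_rot: [-1.697, -2.644, -0.0]
force: [0.1, 0.0, 0.5]
width: 0.6
gripper_force: 0.0
```

Call:
jog_arm(
  motion=[
    [[0,0,0,0,0,0,0.2],[0,0,0,0,0,0,0.4],[0,0,0,0,0,0,0.6],[0,0,0,0,0,0,0.6],[0,0,0,0,0,0,0.6]],
  ],
  force=25,
)

```text
clock: 2.83
position: [0.623, 0.2819, 0.0275]
ee_rot: [1.698, 2.643, 0.001]
force: [-1.4, -0.7, 7.0]
width: 0.383
gripper_force: 25.0
```

Call:
jog_arm(
  motion=[
    [[0,0,-0.01,0,0,0,0.6],[0,0,-0.03,0,0,0,0.6],[0,0,-0.06,0,0,0,0.6],[0,0,-0.09,0,0,0,0.6],[0,0,-0.12,0,0,0,0.6],[0,0,-0.14,0,0,0,0.6],[0,0,-0.14,0,0,0,0.6]],
  ],
)

```text
clock: 3.42
position: [0.6252, 0.2825, 0.1721]
ee_rot: [1.696, 2.64, 0.011]
force: [1.1, -0.3, -3.3]
width: 0.384
gripper_force: 25.0
```

```bash
python3 - <<'E'
from h import *
im=get_image('top');P=camera_params('top')
# dark cavity / seal: black ring outside 136 at z .066
hsv=cv2.cvtColor(im,cv2.COLOR_RGB2GRAY)
m=np.zeros((480,640),np.uint8);cv2.circle(m,(317,247),24,1,-1)
d=((hsv<60)&(m>0)).astype(np.uint8)
(x,y),r=cv2.minEnclosingCircle(np.argwhere(d)[:,::-1].astype(np.float32));print('dark',x,y,r,at_z(P,(x,y),.066))
for r in silhouettes('chamber','top')[:2]:
    print(r['p'],np.round(r['pixel']),r['mask'].sum())
for q in('valve_tip','lid_lug','gap','claw'):
    for r in silhouettes(q,'top')[:2]: print(q,r['p'],r['pixel'],r['mask'].sum())
c=cv2.HoughCircles(cv2.GaussianBlur(hsv,(3,3),0)[190:300,270:365],cv2.HOUGH_GRADIENT,1,5,param1=80,param2=20,minRadius=18,maxRadius=34);print(c)
s=observe();print(s['position'],s['joints'],s['width'])
# orange mark on base
hv=cv2.cvtColor(im,cv2.COLOR_RGB2HSV);o=(hv[...,0]>10)&(hv[...,0]<25)&(hv[...,1]>150);ys,xs=np.nonzero(o[195:230,310:340]);print('orange',xs.mean()+310,ys.mean()+195)
# lid
for r in silhouettes('lid','top')[:1]:
    g=(hsv<45)&(np.hypot(np.arange(640)[None]-407,np.arange(480)[:,None]-249)<18)
    rr=cv2.minAreaRect(np.argwhere(g)[:,::-1].astype(np.float32));print('block',rr,at_z(P,rr[0],.044))
    b=cv2.boxPoints(rr);print(np.round([at_z(P,p,.044)[:2] for p in b],3).tolist())
E
```

```text
dark 316.3879699707031 247.47386169433594 21.864614486694336 [ 0.51751816 -0.01630296  0.066     ]
0.77 [322. 245.] 3918
valve_tip 0.34 [476.9, 256.8] 440
lid_lug 0.56 [404.8, 253.4] 1704
gap 0.93 [323.1, 243.4] 3921
claw 0.67 [164.9, 273.2] 325
claw 0.49 [318.8, 245.2] 3981
[[[46.5  57.5  18.35]
  [40.5  53.5  24.5 ]
  [51.5  62.5  25.4 ]
  [50.5  53.5  26.7 ]
  [41.5  61.5  26.7 ]]]
[0.62164836 0.28127206 0.16454355] [-0.66055778  0.58522811  0.25278052  1.5035141  -0.15744853  1.07630257
  0.05617972] 0.3849792549031454
orange 323.42105263157896 212.89473684210526
block ((408.18316650390625, 249.16830444335938), (26.103466033935547, 12.875834465026855), 50.710594177246094) [ 0.50994448 -0.29960555  0.044     ]
[[0.529, -0.259], [0.554, -0.29], [0.491, -0.34], [0.466, -0.309]]
```

Call:
jog_arm(
  motion=[
    [[-0.015,-0.015,0,0,0,0,0.6],[-0.04,-0.036,0,0,0,0,0.6],[-0.068,-0.061,0,0,0,0,0.6],[-0.096,-0.086,0,0,0,0,0.6],[-0.124,-0.111,0,0,0,0,0.6],[-0.146,-0.131,0,0,0,0,0.6],[-0.156,-0.14,0,0,0,0,0.6],[-0.156,-0.14,0,0,0,0,0.6],[-0.156,-0.14,0,0,0,0,0.6]],
  ],
)

```text
clock: 4.52
position: [0.5602, 0.0812, 0.1663]
ee_rot: [-1.7, -2.642, 0.0]
force: [1.0, 0.8, -3.3]
width: 0.386
gripper_force: 25.0
```

```bash
python3 - <<'E'
from h import *
P=camera_params('wrist');im=get_image('wrist')
for r in silhouettes('chamber','wrist')[:2]: print(r['p'],np.round(r['pixel']),r['mask'].sum())
c=np.array([.5175,-.016])
th=np.radians(np.arange(0,360,5))
def ring(cc,r,z,col):
    for p in proj(P,np.c_[cc[0]+r*np.cos(th),cc[1]+r*np.sin(th),np.full(72,z)]):
        cv2.circle(im,tuple(int(v) for v in np.clip(p,-9999,9999)),1,col,-1)
ring(c,.068,.066,(255,0,0));ring(c,.096,.071,(0,0,255));ring(c,.058,.066,(255,255,0))
save('w2',im);print(observe()['position'])
E
```

```text
0.92 [184. 242.] 11882
[0.56054854 0.08319903 0.16625834]
```

View pics/w2.png

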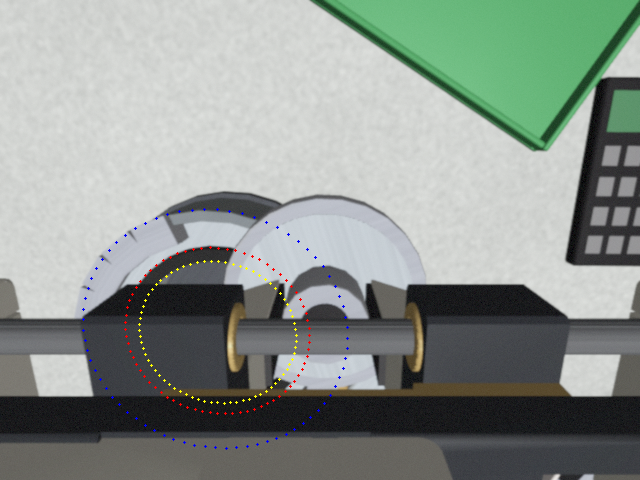

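The projected rings match the chamber's visible rim and seal at wrist (82,310) and (127,300) to about 3 mm, so the chamber centre (0.5175, -0.016) holds. I'm placing the wheel.

Call:
jog_arm(
  motion=[
    [[-0.02,-0.022,0,0,0,0,0.6],[-0.045,-0.05,0,0,0,0,0.6],[-0.064,-0.071,0,0,0,0,0.6],[-0.072,-0.08,0,0,0,0,0.6],[-0.072,-0.08,0.01,0,0,0,0.6],[-0.072,-0.08,0.035,0,0,0,0.6],[-0.072,-0.08,0.06,0,0,0,0.6],[-0.072,-0.08,0.085,0,0,0,0.6],[-0.072,-0.08,0.105,0,0,0,0.6],[-0.072,-0.08,0.115,0,0,0,0.6]],
  ],
)

```text
clock: 5.45
position: [0.5168, -0.0149, 0.0487]
ee_rot: [-1.692, -2.643, 0.002]
force: [-0.7, 0.2, -3.8]
width: 0.381
gripper_force: 25.0
```

Call:
jog_arm(
  motion=[
    [[0,0,0.004,0,0,0,0.6],[0,0,0.008,0,0,0,0.6],[0,0,0.011,0,0,0,0.6],[0,0,0.013,0,0,0,0.6],[0,0,0.014,0,0,0,0.6],[0,0,0.014,0,0,0,0.6]],
  ],
)

```text
clock: 5.95
position: [0.5179, -0.0171, 0.038]
ee_rot: [1.697, 2.643, 0.001]
force: [-0.3, -0.0, -3.6]
width: 0.384
gripper_force: 25.0
```

Call:
jog_arm(
  motion=[
    [[0,0,0.001,0,0,0,0.6],[0,0,0.002,0,0,0,0.6],[0,0,0.003,0,0,0,0.6],[0,0,0.004,0,0,0,0.6],[0,0,0.004,0,0,0,0.6]],
  ],
)

```text
clock: 6.37
position: [0.5177, -0.0171, 0.0343]
ee_rot: [1.698, 2.643, 0.001]
force: [-2.7, 0.0, 8.1]
width: 0.385
gripper_force: 25.0
```

Call:
jog_arm(
  motion=[
    [[0,0,0,0,0,0,0.1],[0,0,0,0,0,0,-0.2],[0,0,0,0,0,0,-0.2],[0,0,-0.015,0,0,0,-0.2],[0,0,-0.045,0,0,0,-0.2],[0,0,-0.085,0,0,0,-0.2],[-0.02,0,-0.125,0,0,0,-0.2],[-0.04,0,-0.165,0,0,0,-0.2],[-0.06,0,-0.2,0,0,0,-0.2],[-0.06,0,-0.21,0,0,0,-0.2]],
  ],
)

```text
clock: 7.2
position: [0.5454, -0.076, 0.2492]
ee_rot: [1.699, 2.633, 0.004]
force: [0.9, -0.3, 0.0]
width: 0.601
gripper_force: 0.0
```

```bash
python3 - <<'E'
from h import *
P=camera_params('wrist');im=get_image('wrist')
out=im.copy()
c=np.array([.5175,-.016])
th=np.radians(np.arange(0,360,5))
def ring(cc,r,z,col):
    for p in proj(P,np.c_[cc[0]+r*np.cos(th),cc[1]+r*np.sin(th),np.full(72,z)]):
        cv2.circle(out,tuple(int(v) for v in np.clip(p,-9999,9999)),1,col,-1)
ring(c,.068,.066,(255,0,0));ring(c,.075,.079,(0,0,255));ring(c,.096,.071,(255,255,0))
for a in (-20,-10,0):
    p=proj(P,np.array([[c[0]+.13*np.cos(np.radians(a)),c[1]+.13*np.sin(np.radians(a)),.01]]))[0];cv2.circle(out,tuple(int(v) for v in p),3,(255,0,255),-1)
for q in('wheel','valve_tip','chamber'):
  for r in silhouettes(q,'wrist')[:2]: print(q,r['p'],np.round(r['pixel']),r['mask'].sum(),np.round(at_z(P,r['pixel'],.1),3))
save('w3',out);np.save('w3.npy',im);import pickle;pickle.dump(P,open('w3.pkl','wb'));print(observe()['position'])
hv=cv2.cvtColor(im,cv2.COLOR_RGB2HSV);o=(hv[...,0]>10)&(hv[...,0]<25)&(hv[...,1]>150);n,l,st,ce=cv2.connectedComponentsWithStats(o.astype(np.uint8))
for i in range(1,n):
    if st[i,4]>40: print('or',st[i],ce[i],np.round(at_z(P,ce[i],.02),3))
E
```

```text
wheel 0.77 [322. 149.] 8011 [ 0.519 -0.019  0.1  ]
wheel 0.16 [490. 221.] 1358 [ 0.667 -0.015  0.1  ]
valve_tip 0.74 [490. 222.] 1307 [ 0.667 -0.016  0.1  ]
chamber 0.63 [369. 149.] 40484 [ 0.552 -0.004  0.1  ]
chamber 0.51 [490. 225.] 1289 [ 0.669 -0.018  0.1  ]
[ 0.5422832  -0.07137269  0.24323764]
```

View pics/w3.png

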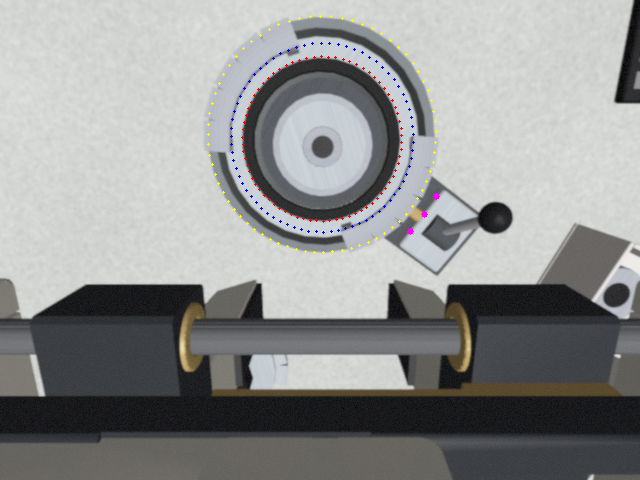

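The picture shows the wheel lying flat in the centre of the chamber at (322,147). The projected seal ring matches the real one to about 1 mm. The claw ends are near (424,137), (345,235), (222,152) and (297,35), and the knob is at (495,218).

```bash
python3 - <<'E'
from h import *
import pickle
P=pickle.load(open('w3.pkl','rb'));c=np.array([.5175,-.016]);im=np.load('w3.npy')
for px in[(424,137),(345,235),(222,152),(297,35)]:
    w=at_z(P,px,.079)[:2]-c;print(px,np.linalg.norm(w),np.degrees(np.arctan2(w[1],w[0])))
for px,z in[((440,232),.034),((417,214),.02)]:
    w=at_z(P,px,z)[:2]-c;print(px,np.linalg.norm(w),np.degrees(np.arctan2(w[1],w[0])))
# unrolled intensity at r=.083,z=.079
g=cv2.cvtColor(im,cv2.COLOR_RGB2GRAY).astype(int)
for r in(.080,.085,.090):
    a=np.arange(-180,180,5);p=proj(P,np.c_[c[0]+r*np.cos(np.radians(a)),c[1]+r*np.sin(np.radians(a)),np.full(len(a),.079)])
    print(r,[(int(k),int(g[int(v),int(u)])) for k,(u,v) in zip(a,p)])
E
```

```text
(424, 137) 0.08368907719762947 27.965906034971272
(345, 235) 0.08012055170399389 -51.43430440186557
(222, 152) 0.08341031454709485 -151.0625672609182
(297, 35) 0.08317159408628738 127.85429361723955
(440, 232) 0.1454306220822759 -11.923580803926694
(417, 214) 0.1195775242872473 -11.76266459646984
0.08 [(-180, 194), (-175, 194), (-170, 193), (-165, 194), (-160, 193), (-155, 193), (-150, 180), (-145, 189), (-140, 179), (-135, 150), (-130, 187), (-125, 148), (-120, 168), (-115, 157), (-110, 117), (-105, 133), (-100, 132), (-95, 121), (-90, 165), (-85, 140), (-80, 141), (-75, 134), (-70, 97), (-65, 135), (-60, 88), (-55, 72), (-50, 194), (-45, 195), (-40, 192), (-35, 193), (-30, 194), (-25, 193), (-20, 192), (-15, 192), (-10, 194), (-5, 193), (0, 193), (5, 193), (10, 192), (15, 193), (20, 193), (25, 192), (30, 72), (35, 71), (40, 80), (45, 57), (50, 70), (55, 73), (60, 58), (65, 73), (70, 69), (75, 75), (80, 97), (85, 67), (90, 106), (95, 82), (100, 87), (105, 111), (110, 96), (115, 131), (120, 120), (125, 142), (130, 194), (135, 192), (140, 192), (145, 193), (150, 194), (155, 194), (160
[... 1039 characters left out ...]
-120, 143), (-115, 143), (-110, 146), (-105, 144), (-100, 144), (-95, 143), (-90, 145), (-85, 147), (-80, 144), (-75, 142), (-70, 144), (-65, 143), (-60, 144), (-55, 142), (-50, 189), (-45, 188), (-40, 189), (-35, 191), (-30, 189), (-25, 188), (-20, 168), (-15, 186), (-10, 187), (-5, 177), (0, 187), (5, 187), (10, 187), (15, 188), (20, 189), (25, 187), (30, 146), (35, 146), (40, 144), (45, 143), (50, 143), (55, 147), (60, 144), (65, 142), (70, 142), (75, 141), (80, 143), (85, 143), (90, 144), (95, 143), (100, 145), (105, 147), (110, 145), (115, 147), (120, 146), (125, 146), (130, 189), (135, 189), (140, 187), (145, 169), (150, 189), (155, 188), (160, 186), (165, 190), (170, 189), (175, 190)]
```

Call:
jog_arm(
  motion=[
    [[-0.02,-0.016,0,0,0,0.1,-0.4],[-0.05,-0.04,0,0,0,0.22,-0.6],[-0.08,-0.064,0,0,0,0.34,-0.8],[-0.11,-0.087,0.005,0,0,0.46,-0.8],[-0.14,-0.111,0.01,0,0,0.58,-0.8],[-0.165,-0.131,0.015,0,0,0.7,-0.8],[-0.185,-0.147,0.02,0,0,0.82,-0.8],[-0.2,-0.159,0.025,0,0,0.94,-0.8],[-0.205,-0.163,0.03,0,0,1.06,-0.8],[-0.205,-0.163,0.03,0,0,1.18,-0.8]],
  ],
)

```text
clock: 8.23
position: [0.4772, -0.327, 0.2109]
ee_rot: [-2.885, -1.238, 0.006]
force: [0.6, 0.3, -1.1]
width: 0.9
gripper_force: 0.0
```

Call:
jog_arm(
  motion=[
    [[0,0,0,0,0,0.1,-0.8],[0,0,0,0,0,0.147,-0.8],[0,0,0,0,0,0.147,-0.8]],
  ],
)

```text
clock: 8.48
position: [0.4789, -0.3246, 0.2116]
ee_rot: [-2.964, -1.034, 0.004]
force: [-0.3, 0.4, -0.3]
width: 0.897
gripper_force: 0.0
```

```bash
python3 - <<'E'
from h import *
P=camera_params('wrist');im=get_image('wrist');s=observe()
M=R.from_rotvec(s['ee_rot']).as_matrix();print(s['position'],s['joints'],'ty',np.degrees(np.arctan2(M[1,1],M[0,1])))
g=cv2.cvtColor(im,cv2.COLOR_RGB2GRAY)
for r in silhouettes('lid','wrist')[:1]:
    m=r['mask'];print(r['p'],r['pixel'],m.sum())
    cn=max(cv2.findContours(m.astype(np.uint8),0,1)[0],key=len)[:,0]
    w=np.array([at_z(P,p,.008)[:2] for p in cn],np.float32);(X,Y),Rd=cv2.minEnclosingCircle(w);print('lid',X,Y,Rd)
    h=cv2.convexHull(cn);f=np.zeros_like(g);cv2.fillPoly(f,[h],1);f=cv2.erode(f,np.ones((15,15)))
    b=((g<60)&(f>0)).astype(np.uint8)
    n,l,st,ce=cv2.connectedComponentsWithStats(b);i=1+st[1:,4].argmax();print(st[i],ce[i])
    cb=cv2.findContours((l==i).astype(np.uint8),0,1)[0][0][:,0]
    wb=np.array([at_z(P,p,.044)[:2]*100 for p in cb],np.float32);rr=cv2.minAreaRect(wb);print(rr)
out=im.copy();cv2.drawContours(out,[cb[:,None]],-1,(255,0,0),1);cv2.drawContours(out,[cn[:,None]],-1,(0,0,255),1);save('w4',out)
E
```

```text
[ 0.47903792 -0.3246978   0.21189161] [ 0.00195428  0.42978089  0.71172829  1.74757032 -0.31217156  1.08371042
 -0.07848595] ty -51.345103313160216
0.62 [325.7, 170.3] 20522
lid 0.5087342262268066 -0.3021000623703003 0.08360164612531662
[ 305  129   46   98 3913] [325.97265525 180.68464094]
((50.917945861816406, -30.186038970947266), (8.056221961975098, 3.7584075927734375), 38.33803939819336)
```

View pics/w4.png

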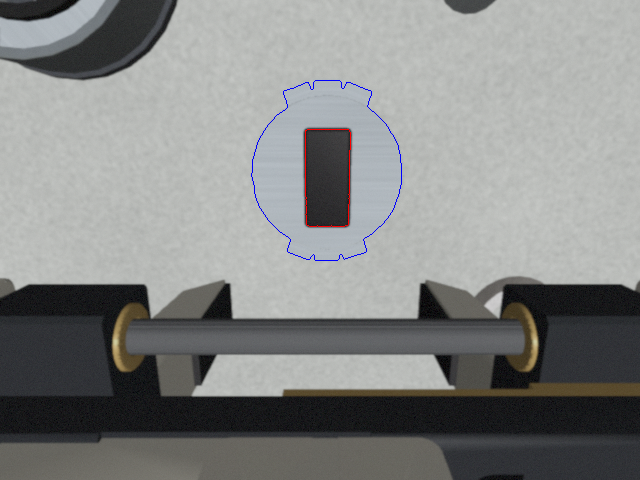

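The lid is at about (0.509, -0.302), with its block along 38.4°, already lined up with the tool. I'm going down to grip it.

Call:
jog_arm(
  motion=[
    [[0.015,0,0.02,0,0,0,-0.8],[0.03,0.001,0.05,0,0,0,-0.8],[0.038,0.001,0.085,0,0,0,-0.8],[0.038,0.001,0.12,0,0,0,-0.8],[0.038,0.001,0.15,0,0,0,-0.8],[0.038,0.001,0.17,0,0,0,-0.8],[0.038,0.001,0.185,0,0,0,-0.8],[0.038,0.001,0.192,0,0,0,-0.8],[0.038,0.001,0.195,0,0,0,-0.8],[0.038,0.001,0.195,0,0,0,-0.8]],
  ],
)

```text
clock: 9.42
position: [0.5097, -0.3029, 0.0183]
ee_rot: [-2.965, -1.038, 0.001]
force: [-0.5, -0.5, 0.7]
width: 0.899
gripper_force: 0.0
```

Call:
jog_arm(
  motion=[
    [[0,0,0,0,0,0,-0.4],[0,0,0,0,0,0,0],[0,0,0,0,0,0,0.4],[0,0,0,0,0,0,0.6],[0,0,0,0,0,0,0.6],[0,0,0,0,0,0,0.6],[0,0,0,0,0,0,0.6]],
  ],
  force=45,
)

```text
clock: 10.0
position: [0.5099, -0.3029, 0.0187]
ee_rot: [-2.965, -1.037, -0.0]
force: [-2.4, 3.8, 3.1]
width: 0.44
gripper_force: 2.0
```

Call:
jog_arm(
  motion=[
    [[0,0,0,0,0,0,0.6],[0,0,0,0,0,0,0.6],[0,0,0,0,0,0,0.6]],
  ],
)

```text
clock: 10.25
position: [0.5098, -0.3028, 0.0187]
ee_rot: [-2.965, -1.037, -0.0]
force: [-1.5, 1.2, 3.7]
width: 0.434
gripper_force: 45.0
```

Call:
jog_arm(
  motion=[
    [[0,0,-0.008,0,0,0,0.6],[0,0,-0.03,0,0,0,0.6],[0,0,-0.06,0,0,0,0.6],[0,0,-0.09,0,0,0,0.6],[0.005,-0.006,-0.11,0,0,0,0.6],[0.015,-0.018,-0.12,0,0,-0.05,0.6],[0.03,-0.036,-0.12,0,0,-0.13,0.6],[0.05,-0.059,-0.12,0,0,-0.22,0.6],[0.07,-0.083,-0.12,0,0,-0.31,0.6],[0.09,-0.107,-0.12,0,0,-0.4,0.6]],
  ],
)

```text
clock: 11.08
position: [0.5131, -0.1622, 0.1388]
ee_rot: [2.697, 1.61, -0.0]
force: [0.3, 0.3, -3.1]
width: 0.435
gripper_force: 45.0
```

```bash
cat > st.py <<'E'
from h import *
import sys
s=observe();M=R.from_rotvec(s['ee_rot']).as_matrix();t=np.array([float(v) for v in sys.argv[1:4]])
print(s['clock'],s['position'],np.round(s['joints'],3),'ty',np.degrees(np.arctan2(M[1,1],M[0,1])),'tool d',np.round(M.T@(t-s['position']),4),s['width'],s['gripper_force'],np.round(s['force'],1),'tilt',np.degrees(np.arccos(-M[2,2])))
E
python3 st.py .5175 -.016 .14
```

```text
11.0833 [ 0.51310711 -0.16218662  0.13883973] [-0.209  0.423  0.564  1.927 -0.29   0.873  0.01 ] ty -28.33049405651838 tool d [ 0.1308 -0.0655 -0.0012] 0.4345492765501608 44.99392569065094 [ 0.3  0.3 -3.1] tilt 0.013194844268806509
```

Call:
jog_arm(
  motion=[
    [[0.025,-0.012,0,0,0,-0.08,0.6],[0.05,-0.025,0,0,0,-0.16,0.6],[0.075,-0.038,0,0,0,-0.23,0.6],[0.098,-0.049,0,0,0,-0.27,0.6],[0.117,-0.059,0,0,0,-0.285,0.6],[0.128,-0.064,0,0,0,-0.285,0.6],[0.131,-0.0655,0,0,0,-0.285,0.6],[0.131,-0.0655,0,0,0,-0.285,0.6],[0.131,-0.0655,0,0,0,-0.285,0.6]],
  ],
)

```text
clock: 11.83
position: [0.5185, -0.0184, 0.1387]
ee_rot: [2.446, 1.97, -0.001]
force: [0.7, -0.8, -3.9]
width: 0.429
gripper_force: 45.0
```

```bash
python3 st.py .5175 -.016 .0847
```

```text
11.8333 [ 0.51854067 -0.01840578  0.1386698 ] [-0.43   0.38   0.477  1.967 -0.228  0.846 -0.045] ty -12.311708678426555 tool d [ 0.0022 -0.0015  0.054 ] 0.42928435651086455 44.996488094329834 [ 0.7 -0.8 -3.9] tilt 0.05257680469996679
```

Call:
jog_arm(
  motion=[
    [[0.001,-0.001,0.008,0,0,0,0.6],[0.001,-0.001,0.02,0,0,0,0.6],[0.001,-0.001,0.032,0,0,0,0.6],[0.001,-0.001,0.042,0,0,0,0.6],[0.001,-0.001,0.048,0,0,0,0.6],[0.001,-0.001,0.052,0,0,0,0.6],[0.001,-0.001,0.053,0,0,0,0.6],[0.001,-0.001,0.053,0,0,0,0.6]],
  ],
)

```text
clock: 12.5
position: [0.5179, -0.016, 0.0855]
ee_rot: [2.446, 1.972, -0.0]
force: [0.4, 0.2, -2.7]
width: 0.435
gripper_force: 45.0
```

```bash
python3 st.py .5175 -.016 .0847
```

```text
12.5 [ 0.51787904 -0.01598716  0.08547051] [-3.960e-01  4.560e-01  4.360e-01  2.017e+00 -2.840e-01  7.260e-01
  1.000e-03] ty -12.236350634291606 tool d [-0.0001 -0.0004  0.0008] 0.43505214271291553 44.99674737453461 [ 0.4  0.2 -2.7] tilt 0.012652920191883799
```

Call:
jog_arm(
  motion=[
    [[0,0,0.002,0,0,0,0.6],[0,0,0.004,0,0,0,0.6],[0,0,0.006,0,0,0,0.6],[0,0,0.008,0,0,0,0.6],[0,0,0.01,0,0,0,0.6],[0,0,0.01,0,0,0,0.6],[0,0,0.01,0,0,0,0.6]],
  ],
)

```text
clock: 13.08
position: [0.5184, -0.0158, 0.0762]
ee_rot: [2.445, 1.972, 0.002]
force: [-1.3, -1.4, 8.2]
width: 0.437
gripper_force: 45.0
```

```bash
python3 st.py .5175 -.016 .0747
```

```text
13.0833 [ 0.51841436 -0.01584292  0.07615265] [-0.389  0.47   0.427  2.025 -0.294  0.704  0.01 ] ty -12.214204780356793 tool d [-0.0003 -0.0009  0.0015] 0.436859930285947 44.99988555908203 [-1.3 -1.4  8.2] tilt 0.0725827415175265
```

Call:
jog_arm(
  motion=[
    [[0,0,0.001,0,0,0.05,0.6],[0,0,0.001,0,0,0.13,0.6],[0,0,0.001,0,0,0.22,0.6],[0,0,0.001,0,0,0.31,0.6],[0,0,0.001,0,0,0.4,0.6],[0,0,0.001,0,0,0.49,0.6],[0,0,0.001,0,0,0.58,0.6],[0,0,0.001,0,0,0.67,0.6],[0,0,0.001,0,0,0.75,0.6],[0,0,0.001,0,0,0.8,0.6]],
  ],
)

```text
clock: 13.92
position: [0.5191, -0.0156, 0.0754]
ee_rot: [3.021, 0.859, 0.004]
force: [-0.1, 0.6, 7.9]
width: 0.435
gripper_force: 45.0
```

```bash
python3 st.py .5175 -.016 .0747
```

```text
13.9167 [ 0.51914942 -0.01555457  0.0754289 ] [-0.546  0.515  0.655  2.037 -0.464  0.736 -0.619] ty -58.24250342342927 tool d [-0.0016 -0.0005  0.0007] 0.4345561673955157 45.010889768600464 [-0.1  0.6  7.9] tilt 0.14505186761547587
```

Call:
jog_arm(
  motion=[
    [[0,0,0,0,0,0.08,0.6],[0,0,0,0,0,0.17,0.6],[0,0,0,0,0,0.26,0.6],[0,0,0,0,0,0.35,0.6],[0,0,0,0,0,0.44,0.6],[0,0,0,0,0,0.53,0.6],[0,0,0,0,0,0.61,0.6],[0,0,0,0,0,0.68,0.6],[0,0,0,0,0,0.73,0.6],[0,0,0,0,0,0.76,0.6]],
  ],
)

```text
clock: 14.75
position: [0.5193, -0.0156, 0.0754]
ee_rot: [-3.125, 0.319, -0.004]
force: [1.1, 1.2, 8.2]
width: 0.438
gripper_force: 45.0
```

```bash
python3 st.py .5175 -.016 .0747; python3 -c "
from h import *;print(observe()['ft_torque'])"
```

```text
14.75 [ 0.51934817 -0.01557277  0.07542877] [-0.681  0.585  0.872  2.046 -0.632  0.797 -1.202] ty -101.67108321432636 tool d [-0.0017  0.0008  0.0007] 0.43827102391546224 45.01631140708923 [1.1 1.2 8.2] tilt 0.15759128717585857
[0.02311255 0.26887935 0.42129108]
```

Call:
jog_arm(
  motion=[
    [[0,0,0,0,0,0.015,0.6],[0,0,0,0,0,0.03,0.6],[0,0,0,0,0,0.03,0.6],[0,0,0,0,0,0.03,0.6]],
  ],
)

```text
clock: 15.08
position: [0.5191, -0.0158, 0.0754]
ee_rot: [-3.121, 0.362, -0.004]
force: [-0.5, -1.5, 8.4]
width: 0.432
gripper_force: 45.0
```

```bash
python3 st.py .5175 -.016 .0747; python3 -c "
from h import *;print(observe()['ft_torque'])"
```

```text
15.0833 [ 0.51908091 -0.01582271  0.07541037] [-0.685  0.588  0.879  2.046 -0.638  0.8   -1.223] ty -103.23230362940946 tool d [-0.0015  0.0005  0.0007] 0.43178346129881984 45.0236177444458 [-0.5 -1.5  8.4] tilt 0.13583452962006828
[-0.14223487  0.43468634  0.49822422]
```

Call:
jog_arm(
  motion=[
    [[0,0,0,0,0,0.02,0.6],[0,0,0,0,0,0.04,0.6],[0,0,0,0,0,0.05,0.6],[0,0,0,0,0,0.05,0.6]],
  ],
)

```text
clock: 15.42
position: [0.5178, -0.0174, 0.0753]
ee_rot: [3.109, -0.44, 0.001]
force: [-6.1, -5.7, 11.5]
width: 0.434
gripper_force: 45.5
```

```bash
python3 st.py .5175 -.016 .0747; python3 -c "
from h import *;print(observe()['ft_torque'])"
```

```text
15.4167 [ 0.51780212 -0.0174315   0.07527788] [-0.692  0.594  0.895  2.048 -0.647  0.805 -1.261] ty -106.12123151851551 tool d [-0.0007 -0.0013  0.0006] 0.43423314561676335 45.46116292476654 [-6.1 -5.7 11.5] tilt 0.12532215219699483
[-1.16577265  1.23195211  1.32052242]
```

The moment rose to 1.3 N m, so the lid is at the stop. I'm letting it up gently and releasing.

Call:
jog_arm(
  motion=[
    [[0,0,-0.001,0,0,-0.015,0.6],[0,0,-0.003,0,0,-0.03,0.6],[0,0,-0.005,0,0,-0.03,0.6],[0,0,-0.006,0,0,-0.03,0.6],[0,0,-0.006,0,0,-0.03,0.6],[0,0,-0.006,0,0,-0.03,0.2],[0,0,-0.006,0,0,-0.03,-0.2],[0,0,-0.006,0,0,-0.03,-0.5],[0,0,-0.006,0,0,-0.03,-0.6],[0,0,-0.006,0,0,-0.03,-0.6]],
  ],
)

```text
clock: 16.25
position: [0.5179, -0.0152, 0.0805]
ee_rot: [-3.116, 0.394, 0.0]
force: [0.8, 0.2, 0.2]
width: 0.671
gripper_force: 0.0
```

Call:
jog_arm(
  motion=[
    [[0,0,-0.01,0,0,0,-0.6],[0,0,-0.03,0,0,0,-0.6],[0,0,-0.06,0,0,0,-0.6],[0,0,-0.095,0,0,0,-0.6],[-0.02,0,-0.13,0,0,0,-0.3],[-0.04,0,-0.16,0,0,0,0.2],[-0.05,0,-0.17,0,0,0,0.6],[-0.05,0,-0.17,0,0,0,1],[-0.05,0,-0.17,0,0,0,1]],
  ],
)

```text
clock: 17.0
position: [0.4696, -0.0024, 0.2512]
ee_rot: [-3.115, 0.392, -0.002]
force: [-0.1, 0.3, -0.2]
width: 0.486
gripper_force: 0.0
```

```bash
python3 - <<'E'
from h import *
P=camera_params('wrist');im=get_image('wrist');s=observe()
out=im.copy();c=np.array([.5175,-.016])
for a0 in(-14,-12,168):
  p=proj(P,np.array([[c[0]+.083*np.cos(np.radians(a0)),c[1]+.083*np.sin(np.radians(a0)),.071]]))[0];cv2.circle(out,tuple(int(v) for v in p),2,(255,0,0),-1)
save('w5',out)
for q,z in(('lid',.107),('valve_tip',.1),('lid_grip',.1)):
  for r in silhouettes(q,'wrist')[:2]: print(q,round(r['p'],2),np.round(r['pixel']),r['mask'].sum(),np.round(at_z(P,r['pixel'],z),3))
print(s['position'],s['joints'])
g=cv2.cvtColor(im,cv2.COLOR_RGB2GRAY);ctr=proj(P,np.array([[c[0],c[1],.107]]))[0];print(ctr)
yy,xx=np.mgrid[:480,:640];b=((g<50)&(np.hypot(xx-ctr[0],yy-ctr[1])<90)).astype(np.uint8)
n,l,st,ce=cv2.connectedComponentsWithStats(b);i=l[int(ctr[1]),int(ctr[0])];print(st[i])
cb=cv2.findContours((l==i).astype(np.uint8),0,1)[0][0][:,0];print(cv2.minAreaRect(np.array([at_z(P,p,.107)[:2]*100 for p in cb],np.float32)))
E
python3 st.py .5175 -.016 .2
```

```text
lid 0.84 [327. 158.] 22444 [ 0.524 -0.017  0.107]
lid 0.68 [323.  70.] 21477 [ 0.585 -0.029  0.107]
lid_grip 0.82 [327. 159.] 22454 [ 0.523 -0.017  0.1  ]
[ 0.46957199 -0.00255423  0.25057193] [-1.06698941  0.26617626  1.20870549  1.95924407 -0.28067837  1.10204229
 -1.56258158]
[327.40805349 166.4915098 ]
[     0      0    640    480 306628]
((43.059608459472656, 1.5400199890136719), (62.15016174316406, 41.34165954589844), 75.82765197753906)
17.2 [ 0.46939295 -0.00338627  0.24990601] [-1.065  0.269  1.208  1.959 -0.28   1.102 -1.563] ty -104.47512789832457 tool d [0.0498 0.0001 0.0499] 0.3128196326131381 0.0 [-0.3 -0.7 -0.7] tilt 0.08739488236883407
```

View pics/w5.png

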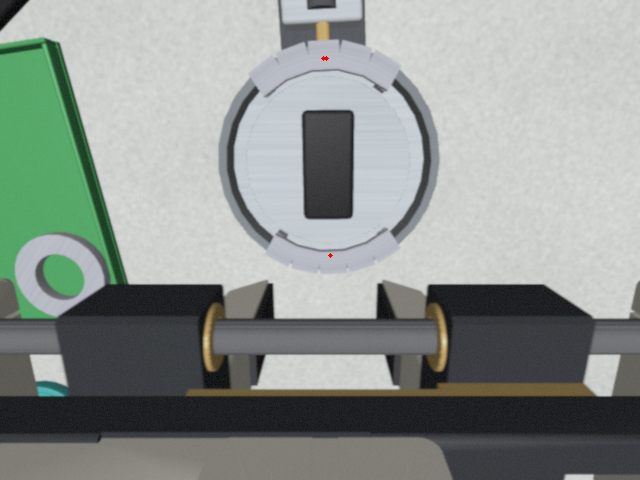

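The lid sits under both claws, at (325,58) and (330,255), with its block along the chamber's x axis, so it is locked. Next is the lever. I'm turning the tool back and going to the knob's +y side.

Call:
jog_arm(
  motion=[
    [[0.02,-0.009,0,0,0,-0.1,1],[0.045,-0.021,0,0,0,-0.22,1],[0.07,-0.033,0,0,0,-0.34,1],[0.095,-0.045,0,0,0,-0.46,1],[0.12,-0.057,0.01,0,0,-0.58,1],[0.145,-0.069,0.02,0,0,-0.7,1],[0.165,-0.078,0.03,0,0,-0.82,1],[0.18,-0.085,0.04,0,0,-0.94,1],[0.191,-0.0906,0.05,0,0,-1.06,1],[0.191,-0.0906,0.05,0,0,-1.18,1]],
  ],
)

```text
clock: 18.03
position: [0.6778, 0.0369, 0.1958]
ee_rot: [-2.804, -1.413, 0.008]
force: [-1.2, -0.3, -0.8]
width: 0.003
gripper_force: 0.0
```

Call:
jog_arm(
  motion=[
    [[0,0,0,0,0,-0.12,1],[0,0,0,0,0,-0.24,1],[0,0,0,0,0,-0.36,1],[0,0,0,0,0,-0.42,1],[0,0,0,0,0,-0.42,1],[0,0,0,0,0,-0.42,1]],
  ],
)

```text
clock: 18.53
position: [0.6769, 0.0361, 0.1992]
ee_rot: [-2.457, -1.955, 0.002]
force: [-0.2, -0.8, -0.5]
width: 0.009
gripper_force: 0.0
```

```bash
python3 - <<'E'
from h import *
P=camera_params('wrist');im=get_image('wrist')
for r in silhouettes('valve_tip','wrist')[:2]: print(round(r['p'],2),np.round(r['pixel']),r['mask'].sum(),np.round(at_z(P,r['pixel'],.104),3))
P=camera_params('scene');im=get_image('scene');Q=camera_params('scene')
for r in silhouettes('valve_tip','scene')[:2]: print('sc',round(r['p'],2),np.round(r['pixel']),r['mask'].sum(),np.round(at_z(Q,r['pixel'],.104),3))
for r in silhouettes('lid','scene')[:1]: print('sc lid',r['p'],r['pixel'],np.round(at_z(Q,r['pixel'],.08),3))
E
python3 st.py .677 .037 .09
```

```text
sc 0.47 [334. 254.] 2938 [ 0.615 -0.078  0.104]
sc lid 0.61 [320.1, 231.4] [ 0.527 -0.024  0.08 ]
18.7833 [0.67699553 0.03682019 0.20028938] [-0.477  0.583  0.562  1.495 -0.326  1.158 -0.082] ty -12.844862941437665 tool d [0.0002 0.     0.1103] 0.006163123814987992 0.0 [-0.4 -0.   0.4] tilt 0.023290417655852522
```

Call:
jog_arm(
  motion=[
    [[0,0,0.02,0,0,0,1],[0,0,0.05,0,0,0,1],[0,0,0.08,0,0,0,1],[0,0,0.1,0,0,0,1],[0,0,0.11,0,0,0,1],[0,0,0.11,0,0,0,1],[-0.008,0,0.11,0,0,0,1],[-0.016,0,0.11,0,0,0,1],[-0.024,0,0.11,0,0,0,1],[-0.032,0,0.11,0,0,0,1]],
  ],
)

```text
clock: 19.62
position: [0.6707, 0.0045, 0.0922]
ee_rot: [2.455, 1.959, 0.004]
force: [-0.5, 1.9, 0.9]
width: 0.006
gripper_force: 1.0
```

Call:
jog_arm(
  motion=[
    [[-0.008,0,0,0,0,0,1],[-0.016,0,0,0,0,0,1],[-0.024,0,0,0,0,0,1],[-0.032,0,0,0,0,0,1],[-0.04,0,0,0,0,0,1],[-0.047,0,0,0,0,0,1],[-0.053,0,0,0,0,0,1],[-0.058,0,0,0,0,0,1],[-0.062,0,0,0,0,0,1],[-0.062,0,0,0,0,0,1]],
  ],
)

```text
clock: 20.45
position: [0.6558, -0.056, 0.0905]
ee_rot: [2.456, 1.959, -0.001]
force: [0.3, -0.1, -0.0]
width: 0.002
gripper_force: 0.0
```

Call:
jog_arm(
  motion=[
    [[-0.002,0,0,0,0,0,1],[-0.004,0,0,0,0,0,1],[-0.006,0,0,0,0,0,1],[-0.008,0,0,0,0,0,1],[-0.008,0,0,0,0,0,1]],
  ],
)

```text
clock: 20.87
position: [0.6548, -0.061, 0.0905]
ee_rot: [-2.453, -1.961, -0.002]
force: [1.3, 3.7, -1.0]
width: 0.004
gripper_force: 2.0
```

Call:
jog_arm(
  motion=[
    [[-0.001,0,0,0,0,0,1],[-0.002,0,0,0,0,0,1],[-0.003,0,0,0,0,0,1],[-0.003,0,0,0,0,0,1]],
  ],
)

```text
clock: 21.2
position: [0.6547, -0.0613, 0.0905]
ee_rot: [-2.449, -1.963, -0.005]
force: [2.5, 10.4, -0.6]
width: 0.007
gripper_force: 5.1
```

The lever is at its end stop: the force rose to 10 N at the expected place. I'm backing off and checking.

Call:
jog_arm(
  motion=[
    [[0.01,0,0,0,0,0,1],[0.025,0,-0.005,0,0,0,1],[0.03,0,-0.03,0,0,0,1],[0.03,0,-0.06,0,0,0,1],[0.01,-0.03,-0.1,0,0,0,1],[-0.02,-0.06,-0.14,0,0,0,1],[-0.04,-0.09,-0.16,0,0,0,1],[-0.05,-0.1,-0.17,0,0,0,1],[-0.05,-0.1,-0.17,0,0,0,1]],
  ],
)

```text
clock: 21.95
position: [0.542, -0.0976, 0.2653]
ee_rot: [2.459, 1.95, 0.004]
force: [-0.1, -1.4, 0.4]
width: 0.005
gripper_force: 0.0
```

```bash
python3 - <<'E'
from h import *
P=camera_params('wrist');im=get_image('wrist')
for r in silhouettes('valve_tip','wrist')[:2]: print(round(r['p'],2),np.round(r['pixel']),r['mask'].sum(),np.round(at_z(P,r['pixel'],.104),3))
sc=get_image('scene');a=cv2.resize(sc[130:330,200:460],(400,300));save('fin',np.hstack([cv2.resize(im,(400,300)),a]))
E
```

```text
0.68 [446. 173.] 1178 [ 0.65  -0.078  0.104]
0.68 [273. 135.] 21805 [ 0.519 -0.017  0.104]
```

View pics/fin.png

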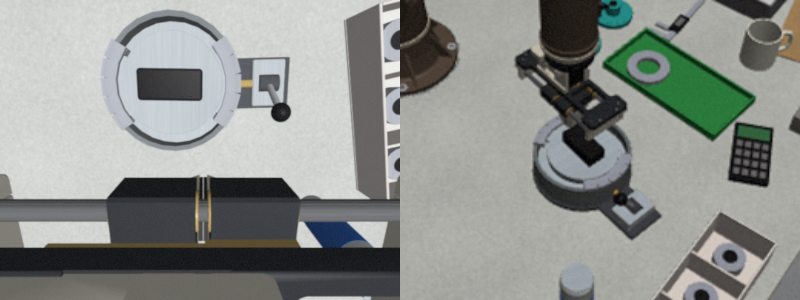

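The left half shows the lid locked under both claws and the knob over on the −y side at (281,112). The right half shows everything else in place.

```bash
python3 -c "
from cell import sign_off;print(sign_off())"
```

```text
the job is handed in; nothing more can be done
None
```

The job is handed in, at about 22 s of the 72 s allowed: the wheel lies flat in the chamber, the lid is turned to its stop and locked under both claws, the valve lever was then swung to its other end stop, and nothing else on the bench was touched.

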